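# Slide the printing block in under the bar of the proofing press

## Task

Load the small proofing press: take the thin printing block, the one that fits under the press's fixed steel bar, and slide it in flat under the bar, grip end towards the open front, until it is fully home against the stop at the back. Let go of it there. Leave the thick block where it is.

Things in the scene. Friction and masses are not known exactly. Their poses are not given: they have to be found in the camera images.
- thin_block_mid (a point): Middle of the thin block's slab, 8 mm above its underside. Loose, about 0.16 kg; light wood slab 120 (x) x 70 (y) x 16 mm, grey lino face below, z up. On top near its rear end a wooden grip rib 34 (x) x 20 (y) mm, 42 mm tall above the slab; from this point the rib's axis is at x -40 mm, y 0, and it spans z +8 to +50 mm. +x points to the plain front end, which goes in first.
- thick_block_mid (a point): Middle of the other block's slab, 21 mm above its underside: same make, footprint and grip rib, but the slab is 42 mm thick and cannot pass under the bar. Not to be moved.
- press_home (a point): Where the thin block's middle comes when fully home, 18 mm above the table. Press: fixed, brown wood bed 124 mm wide, 10 mm thick, its top 8 mm below this point, reaching x -85 to +75 mm; +x runs level from the open front into the press, z up. Two cheeks on the bed, 90 mm apart inside, 12 thick, 28 mm tall, x -11 to +75 mm. Wooden stop strip 16 mm tall, front face at x +60 mm.
- press_bar (a point): Centre of the fixed steel bar that lies across the press's two cheeks: 26 mm (x) x 124 mm (y) x 16 mm (z), axes as the press's. Its underside is 28 mm above the bed, its bolt heads at both ends rise 7 mm above its top. It is 20 mm in x and 28 mm in z from the home point; with the block home, the grip rib stays outside, in front of it.
There are look-alikes about, which are no part of the job. Leave any pink or yellow look-alike of the part that bears thin_block_mid alone.

How it is judged:
By the outcome, as a careful person would: the job done as asked, in the order asked, and still so for the second after the job is handed in, with the robot touching nothing.
It also fails if it takes over 40 s, if anything falls off the work surface, if the arm or the gripper's body presses on something with over 40 N, if the wrist force passes 120 N, or if a joint passes its speed limit or range.

## Robot

A 6-joint arm with a two-finger parallel gripper is mounted at the origin on a cart in front of the work surface, level with it; the furniture and walls round the work are solid. World frame = base frame: x ahead of the robot, y to its left, z up, the work surface at z = 0. Lengths are in mm, angles in rad, forces in N, time in s.
With the tool pointing down it reaches from about 275 to 1000 mm from the base axis. Payload 8.4 kg.
Tool frame: the origin (TCP) lies midway between the tips of the shut fingers; the grasp point (between the pads) lies 19 mm behind it; z points along the fingers, y is the line along which they close (so a half turn about z gives the same grasp; the last joint's range is limited). The gripper opens to 85 mm and grips with 20 to 120 N. Pads are 22 mm wide; open, the fingers measure 114 mm over their backs; the gripper's body (76 mm by 85 mm) begins 54 mm behind the grasp point. The pads swing forward as they close: fully open they stand 13 mm farther back than shut.
Start: joints at [-1.216, 0.353, 1.633, -0, 1.155, -0.002], TCP at [218.297, -585.64, 231.281] pointing down, gripper open.
Joint ranges: [-2.63, 2.63], [-0.92, 2.1], [0.06, 2.66], [-1.3, 4.44], [0, 2.69], [-3.02, 3.02]. Speed limits (rad/s): [2.22, 2.22, 2.79, 3.14, 3.14, 3.14].

## Interface

Orientations are given as [roll, pitch, yaw] about the fixed x, y, z axes, in that order (R = Rz(yaw) Ry(pitch) Rx(roll)).
In Python, from rig import r, imaging gives the robot as it stands. The module is installed in compiled form; this text tells all that it offers.
- The arm moves only by the tool arm_command, never from a script. Its argument "deltas" is a list of rows, each an object of numbers: "hand": the finger opening in mm, from 0 to 85.4; "tx", "ty", "tz": the shift along the tool's x, y, z in mm; "wx", "wy", "wz": the turn, a rotation vector about the tool's x, y, z in rad. A call has 1 to 8 rows; each row shifts and turns the commanded pose from where the row before left it, along the tool's axes as they then stand; what a row does not reach is not made up. A row lasts 1/8 s, in which the tool goes at most 62.5 mm and 10.7 degrees, less where a joint would pass 70% of its speed; a pose out of reach is approached as far as the arm can. A call with a gripper value outside its range is refused whole. The fingers move at their own pace and stop on an object; "squeeze" is the grip in N (left out, the last holds). Time passes only in rows, so rows that do not move let the fingers close. It gives the time, the measured TCP pose, the force, the opening and the grip force at its end, in the units of the state.
- r.sense(): the state, without advancing time (a new reading comes with each control period).
- imaging.grab_frame(name): name is "side" or "top"; returns a dict with "image" (400x640x3 uint8, red, green, blue), "mtx" (3x3 intrinsics, pixels), "D" ([k1, k2, p1, p2, k3] as OpenCV has them; the pictures are not rectified), "world_to_cam" (4x4, takes a point from world to camera coordinates). Camera axes: x right, y up, looking along -z (the intrinsics and any distortion apply to the point x, -y, -z); pixel columns grow to the right and rows downward; lengths in mm; the calibration is good to about 2 mm. A picture is of the moment at which its call begins. There is no depth.
- r.sign_off(): hands the job in; it is judged then, once.
The state is a dict: "clock": time; "qpos": joint angles; "qvel": joint speeds; "joint_efforts": joint torques, N m; "eef_pos": TCP position; "tcp_rot": TCP orientation; "contact_force": force on the tool from outside, world axes, zero at the start; "wrist_torque": the same for the moment, N m; "opening": opening from 0.0 (shut) to 1.0 (fully open); "grasp_force": force on a finger pad.
Only numpy, scipy, OpenCV 4.12 (cv2) and the standard library are available. Lean on these libraries where they do the work, as an engineer would, in place of code of your own. Each camera call takes 0.05 s, during which the arm holds its last target. There are 200 camera calls.

## Working session

There is one attempt and no reset: what is moved stays moved. The work goes in short steps, Python scripts to look and compute and a tool call to move; the robot and the scene stay as the last step left them, time stands still between calls to the robot, and variables do not carry over. Pictures are saved under pics/ and viewed, at most 10 in all, crops included, and the job is handed in when it is done.

Besides the shell and the picture viewer there is one more tool, called after "Call:" as name(argument=value, ...), one argument or row to a line, values as JSON. arm_command: Moves the arm, as the interface text tells. Its arguments: {"type":"object","properties":{"deltas":{"type":"array"},"squeeze":{"type":"number"}},"required":["deltas"]}

```bash
mkdir -p pics; cat > h.py <<'E'
import numpy as np, cv2, pickle
from rig import r, imaging
def grab(n,save=None):
    f=imaging.grab_frame(n)
    if save: cv2.imwrite(f'pics/{save}.png',f['image'][:,:,::-1])
    return f
def ray(f,uv):
    p=cv2.undistortPoints(np.array(uv,float).reshape(-1,1,2),np.array(f['mtx']),np.array(f['D']))[:,0]
    W=np.array(f['world_to_cam']);R=W[:3,:3];t=W[:3,3]
    d=np.c_[p[:,0],-p[:,1],-np.ones(len(p))]@R
    return -R.T@t,d
def onz(f,uv,z):
    o,d=ray(f,uv); return o+d*((z-o[2])/d[:,2])[:,None]
def proj(f,P):
    W=np.array(f['world_to_cam']);c=np.atleast_2d(P)@W[:3,:3].T+W[:3,3]
    c=c*[1,-1,-1]
    return cv2.projectPoints(c,np.zeros(3),np.zeros(3),np.array(f['mtx']),np.array(f['D']))[0][:,0]
E
python3 - <<'E'
from h import *
for n in('top','side'):
    f=grab(n,n+'0'); W=np.array(f['world_to_cam']); print(n,-W[:3,:3].T@W[:3,3],W[2,:3])
print(r.sense())
E
```

```text
top [366.08999279  50.80843672 942.0339992 ] [-0.20467594  0.00901258  0.9787883 ]
side [196.09908204 775.4911739  530.96761085] [-0.38610907  0.78480306  0.48477206]
{'clock': 0.1, 'qpos': array([-1.21636440e+00,  3.53597502e-01,  1.63406869e+00,  2.34317946e-06,
        1.15517428e+00, -2.40809605e-03]), 'qvel': array([-0.00028802, -0.00235271, -0.00246281,  0.000149  , -0.00082518,
        0.00108757]), 'joint_efforts': array([-6.08740847e-04, -6.06354904e+01, -3.42818928e+01, -7.01363729e-05,
        4.00791483e-03,  3.06020979e-05]), 'eef_pos': array([ 218.17032075, -585.23112839,  230.62129841]), 'tcp_rot': array([-3.14034484e+00, -5.14737413e-06,  3.56839076e-01]), 'contact_force': array([-0.53899935,  1.06252823, -0.31185409]), 'wrist_torque': array([ 0.02709487,  0.01433602, -0.01065931]), 'grasp_force': 0.0, 'opening': 0.9997754611282472}
```

View pics/top0.png

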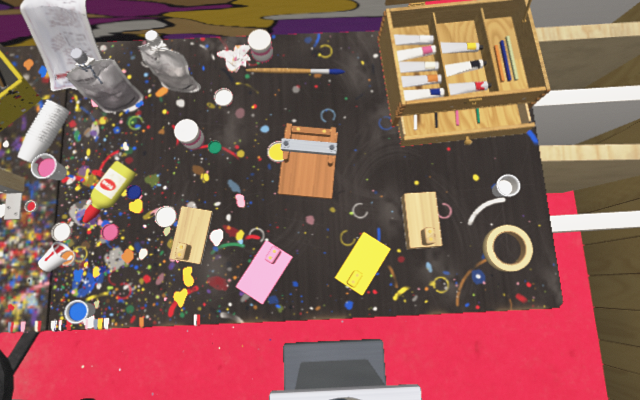

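View pics/side0.png

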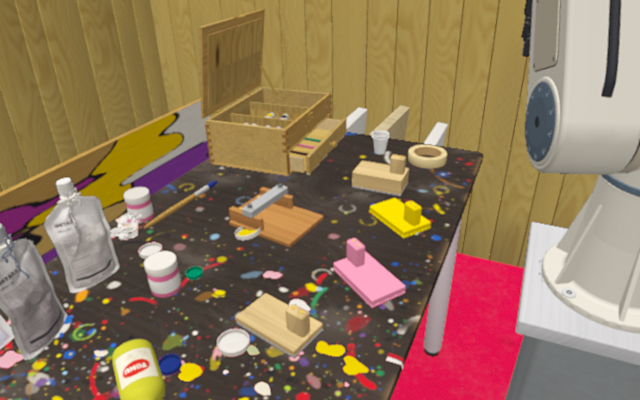

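Top view: the thin block is at about (190,235), rib end towards the robot. The thick block is at (422,220). The press is at (308,160), open front towards the robot, bar at (310,147). The side view agrees: thin block (280,322), thick block (380,178).

```bash
python3 - <<'E'
from h import *
T=grab('top');S=grab('side')
pickle.dump((T,S),open('f.pkl','wb'))
def crop(f,x,y,w,h,s): return cv2.resize(f['image'][y:y+h,x:x+w,::-1],None,fx=s,fy=s,interpolation=cv2.INTER_CUBIC)
a=crop(T,160,195,65,80,6); b=crop(T,265,110,90,100,5)
im=np.zeros((500,800,3),np.uint8); im[:480,:390]=a; im[:500,390:840]=b[:,:410]
cv2.imwrite('pics/c1.png',im)
a=crop(S,225,285,105,75,5); b=crop(S,220,175,110,75,5)
im=np.zeros((600,550,3),np.uint8); im[:300,:]=b[:300]; im[300:600,:525]=a[:300]
cv2.imwrite('pics/c2.png',im)
hsv=cv2.cvtColor(T['image'],cv2.COLOR_RGB2HSV)
for n,(x,y,w,h),lo,hi in(('thin',(160,195,65,80),(10,50,110),(28,170,255)),('press',(265,110,90,100),(5,90,60),(20,255,255)),('bar',(265,110,90,100),(90,20,100),(130,90,255))):
    m=cv2.inRange(hsv[y:y+h,x:x+w],lo,hi); m=cv2.morphologyEx(m,cv2.MORPH_OPEN,np.ones((3,3)))
    c=max(cv2.findContours(m,0,2)[0],key=cv2.contourArea)
    q=cv2.boxPoints(cv2.minAreaRect(c))+[x,y]
    print(n,cv2.contourArea(c),q.round(1).tolist())
    P=onz(T,q,{'thin':16,'press':10,'bar':54}[n]);print(P.round(1).tolist(),P.mean(0).round(1),[np.linalg.norm(P[i]-P[i-1]).round(1) for i in range(4)])
E
```

```text
thin 1716.5 [[163.9, 257.0], [175.8, 202.7], [212.5, 210.8], [200.6, 265.0]]
[[443.4, 380.9, 16.0], [563.7, 357.8, 16.0], [541.8, 275.2, 16.0], [422.7, 300.3, 16.0]] [492.9 328.6  16. ] [np.float64(83.2), np.float64(122.5), np.float64(85.5), np.float64(121.8)]
press 2299.0 [[276.6, 194.1], [280.4, 150.3], [335.7, 155.1], [332.0, 198.9]]
[[575.0, 131.3, 10.0], [678.7, 120.2, 10.0], [661.7, -7.3, 10.0], [558.7, 6.6, 10.0]] [618.5  62.7  10. ] [np.float64(125.8), np.float64(104.2), np.float64(128.6), np.float64(103.9)]
bar 2.0 [[331.0, 110.0], [333.0, 110.0], [333.0, 111.0], [331.0, 111.0]]
[[754.3, 0.4, 54.0], [754.1, -4.1, 54.0], [751.7, -4.0, 54.0], [751.9, 0.5, 54.0]] [753.   -1.8  54. ] [np.float64(2.4), np.float64(4.5), np.float64(2.4), np.float64(4.5)]
```

View pics/c1.png

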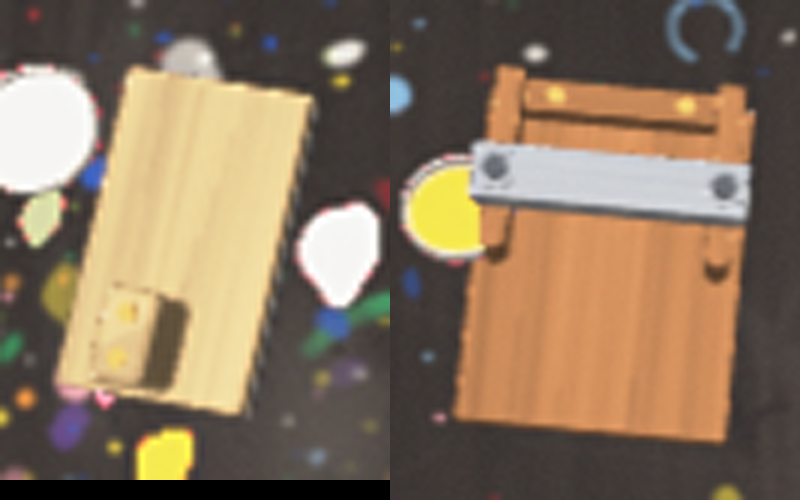

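View pics/c2.png

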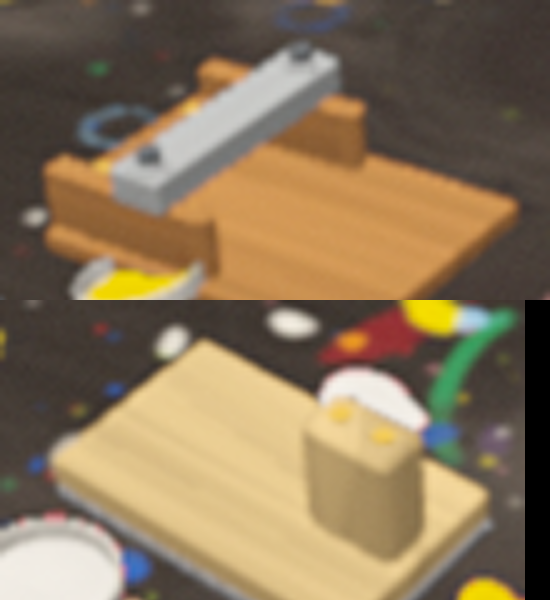

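c1: thin slab top corners at (128,68), (312,98), (245,410), (60,383) in crop pixels. The press bed's front edge runs (453,417)–(723,441), and the bar top is (475,142)–(750,167). c2 confirms the 16 mm slab, with the rib towards the robot.

```bash
python3 - <<'E'
from h import *
T,S=pickle.load(open('f.pkl','rb'))
def cv(l,s,ox,oy): return (np.array(l,float)+.5)/s-.5+[ox,oy]
def pr(n,P,): print(n,P.round(1).tolist(),P.mean(0).round(1))
pr('T slab',onz(T,cv([(128,68),(312,98),(245,410),(60,383)],6,160,195),16))
pr('T rib',onz(T,cv([(110,285),(160,290),(145,385),(93,379)],6,160,195),58))
pr('T bed',onz(T,cv([(63,417),(333,441)],5,265,110),10))
pr('T bar',onz(T,cv([(85,142),(360,167),(358,209),(82,194)],5,265,110),54))
pr('T cheek',onz(T,cv([(108,66),(355,86)],5,265,110),38))
pr('S slab',onz(S,cv([(205,40),(488,190),(52,160)],5,225,285),16))
pr('S rib',onz(S,cv([(345,97),(428,130),(385,175),(305,125)],5,225,285),58))
pr('S bar',onz(S,cv([(290,45),(340,63),(160,188),(113,165)],5,220,175),54))
pr('S bed',onz(S,cv([(518,207)],5,220,175),10))
E
```

```text
T slab [[555.9, 346.1, 16.0], [541.6, 277.1, 16.0], [427.3, 300.7, 16.0], [439.8, 368.4, 16.0]] [491.2 323.1  16. ]
T rib [[470.0, 337.4, 58.0], [467.5, 319.7, 58.0], [434.6, 324.3, 58.0], [437.4, 342.5, 58.0]] [452.4 331.   58. ]
T bed [[577.6, 130.0, 10.0], [561.2, 8.2, 10.0]] [569.4  69.1  10. ]
T bar [[692.5, 113.5, 54.0], [675.5, -8.0, 54.0], [656.1, -6.1, 54.0], [668.3, 115.4, 54.0]] [673.1  53.7  54. ]
T cheek [[734.5, 103.2, 38.0], [719.9, -8.9, 38.0]] [727.2  47.1  38. ]
S slab [[540.7, 277.9, 16.0], [425.4, 302.2, 16.0], [555.4, 346.8, 16.0]] [507.2 309.   16. ]
S rib [[461.5, 323.4, 58.0], [432.8, 325.9, 58.0], [435.9, 347.4, 58.0], [466.5, 338.8, 58.0]] [449.2 333.9  58. ]
S bar [[678.8, -10.2, 54.0], [650.1, -3.9, 54.0], [665.6, 117.9, 54.0], [693.1, 110.1, 54.0]] [671.9  53.5  54. ]
S bed [[558.9, 9.6, 10.0]] [558.9   9.6  10. ]
```

Call:
arm_command(
  deltas=[
    {"tx": 27,"ty": -38.8,"tz": 3,"hand": 85},
    {"tx": 27,"ty": -38.8,"tz": 3},
    {"tx": 27,"ty": -38.8,"tz": 3},
    {"tx": 27,"ty": -38.8,"tz": 3},
    {"tx": 27,"ty": -38.8,"tz": 3},
    {"tx": 27,"ty": -38.8,"tz": 3},
    {"tx": 27,"ty": -38.8,"tz": 3},
    {"tx": 27,"ty": -38.8,"tz": 3},
  ],
)

```text
schema error: expected keys hand, tx, ty, tz, wx, wy, wz
```

Call:
arm_command(
  deltas=[
    {"tx": 27,"ty": -38.8,"tz": 3},
    {"tx": 27,"ty": -38.8,"tz": 3},
    {"tx": 27,"ty": -38.8,"tz": 3},
    {"tx": 27,"ty": -38.8,"tz": 3},
    {"tx": 27,"ty": -38.8,"tz": 3},
    {"tx": 27,"ty": -38.8,"tz": 3},
    {"tx": 27,"ty": -38.8,"tz": 3},
    {"tx": 27,"ty": -38.8,"tz": 3},
  ],
)

```text
schema error: expected keys hand, tx, ty, tz, wx, wy, wz
```

Call:
arm_command(
  deltas=[
    {"tx": 27,"ty": -38.8,"tz": 3},
    {"tx": 27,"ty": -38.8,"tz": 3},
    {"tx": 27,"ty": -38.8,"tz": 3},
    {"tx": 27,"ty": -38.8,"tz": 3},
    {"wz": -0.16},
    {"wz": -0.16},
    {"wz": -0.16},
    {"wz": -0.16},
  ],
)

```text
schema error: expected keys hand, tx, ty, tz, wx, wy, wz
```

Call:
arm_command(
  deltas=[
    {"wz": -0.16},
    {"wz": -0.16},
    {"wz": -0.16},
    {"wz": -0.16},
    {"wz": -0.16},
    {"wz": -0.16},
    {"wz": -0.16},
    {"wz": -0.16},
  ],
)

```text
schema error: expected keys hand, tx, ty, tz, wx, wy, wz
```

Call:
arm_command(
  deltas=[
    {"wz": -0.16},
    {"wz": -0.16},
    {"wz": -0.16},
    {"wz": -0.16},
    {},
  ],
)

```text
schema error: expected keys hand, tx, ty, tz, wx, wy, wz
```

All keys are needed in every row.

Call:
arm_command(
  deltas=[
    {"hand": 85,"tx": 27,"ty": -38.8,"tz": 3,"wx": 0,"wy": 0,"wz": 0},
    {"hand": 85,"tx": 27,"ty": -38.8,"tz": 3,"wx": 0,"wy": 0,"wz": 0},
    {"hand": 85,"tx": 27,"ty": -38.8,"tz": 3,"wx": 0,"wy": 0,"wz": 0},
    {"hand": 85,"tx": 27,"ty": -38.8,"tz": 3,"wx": 0,"wy": 0,"wz": 0},
    {"hand": 85,"tx": 27,"ty": -38.8,"tz": 3,"wx": 0,"wy": 0,"wz": 0},
    {"hand": 85,"tx": 27,"ty": -38.8,"tz": 3,"wx": 0,"wy": 0,"wz": 0},
    {"hand": 85,"tx": 27,"ty": -38.8,"tz": 3,"wx": 0,"wy": 0,"wz": 0},
    {"hand": 85,"tx": 27,"ty": -38.8,"tz": 3,"wx": 0,"wy": 0,"wz": 0},
  ],
)

```text
clock: 1.2
eef_pos: [312.4, -218.0, 207.3]
tcp_rot: [3.141, -0.0, 0.356]
contact_force: [0.6, -1.0, 0.2]
opening: 0.994
grasp_force: 0.0
```

Call:
arm_command(
  deltas=[
    {"hand": 85,"tx": 27,"ty": -38.8,"tz": 3,"wx": 0,"wy": 0,"wz": 0},
    {"hand": 85,"tx": 27,"ty": -38.8,"tz": 3,"wx": 0,"wy": 0,"wz": 0},
    {"hand": 85,"tx": 27,"ty": -38.8,"tz": 3,"wx": 0,"wy": 0,"wz": 0},
    {"hand": 85,"tx": 27,"ty": -38.8,"tz": 3,"wx": 0,"wy": 0,"wz": 0},
    {"hand": 85,"tx": 27,"ty": -38.8,"tz": 3,"wx": 0,"wy": 0,"wz": 0},
    {"hand": 85,"tx": 27,"ty": -38.8,"tz": 3,"wx": 0,"wy": 0,"wz": 0},
    {"hand": 85,"tx": 27,"ty": -38.8,"tz": 3,"wx": 0,"wy": 0,"wz": 0},
    {"hand": 85,"tx": 27,"ty": -38.8,"tz": 3,"wx": 0,"wy": 0,"wz": 0},
  ],
)

```text
clock: 2.2
eef_pos: [406.4, 148.7, 183.3]
tcp_rot: [3.142, -0.0, 0.357]
contact_force: [0.8, -0.2, 0.3]
opening: 0.993
grasp_force: 0.0
```

Call:
arm_command(
  deltas=[
    {"hand": 85,"tx": 27,"ty": -38.8,"tz": 3,"wx": 0,"wy": 0,"wz": 0},
    {"hand": 85,"tx": 27,"ty": -38.8,"tz": 3,"wx": 0,"wy": 0,"wz": 0},
    {"hand": 85,"tx": 27,"ty": -38.8,"tz": 3,"wx": 0,"wy": 0,"wz": 0},
    {"hand": 85,"tx": 27,"ty": -38.8,"tz": 3,"wx": 0,"wy": 0,"wz": 0},
    {"hand": 85,"tx": 0,"ty": 0,"tz": 0,"wx": 0,"wy": 0,"wz": -0.16},
    {"hand": 85,"tx": 0,"ty": 0,"tz": 0,"wx": 0,"wy": 0,"wz": -0.16},
    {"hand": 85,"tx": 0,"ty": 0,"tz": 0,"wx": 0,"wy": 0,"wz": -0.16},
    {"hand": 85,"tx": 0,"ty": 0,"tz": 0,"wx": 0,"wy": 0,"wz": -0.16},
  ],
)

```text
clock: 3.2
eef_pos: [453.1, 330.1, 171.1]
tcp_rot: [-3.141, 0.0, 1.002]
contact_force: [-0.3, 0.7, 0.1]
opening: 0.999
grasp_force: 0.0
```

Call:
arm_command(
  deltas=[
    {"hand": 85,"tx": 0,"ty": 0,"tz": 0,"wx": 0,"wy": 0,"wz": -0.16},
    {"hand": 85,"tx": 0,"ty": 0,"tz": 0,"wx": 0,"wy": 0,"wz": -0.16},
    {"hand": 85,"tx": 0,"ty": 0,"tz": 0,"wx": 0,"wy": 0,"wz": -0.16},
    {"hand": 85,"tx": 0,"ty": 0,"tz": 0,"wx": 0,"wy": 0,"wz": -0.16},
    {"hand": 85,"tx": 0,"ty": 0,"tz": 0,"wx": 0,"wy": 0,"wz": -0.16},
    {"hand": 85,"tx": 0,"ty": 0,"tz": 0,"wx": 0,"wy": 0,"wz": -0.16},
    {"hand": 85,"tx": 0,"ty": 0,"tz": 0,"wx": 0,"wy": 0,"wz": -0.16},
    {"hand": 85,"tx": 0,"ty": 0,"tz": 0,"wx": 0,"wy": 0,"wz": -0.16},
  ],
)

```text
clock: 4.2
eef_pos: [453.2, 330.0, 171.2]
tcp_rot: [-3.141, -0.0, 2.282]
contact_force: [-0.3, 0.4, -0.3]
opening: 0.995
grasp_force: 0.0
```

Call:
arm_command(
  deltas=[
    {"hand": 85,"tx": 0,"ty": 0,"tz": 0,"wx": 0,"wy": 0,"wz": -0.16},
    {"hand": 85,"tx": 0,"ty": 0,"tz": 0,"wx": 0,"wy": 0,"wz": -0.16},
    {"hand": 85,"tx": 0,"ty": 0,"tz": 0,"wx": 0,"wy": 0,"wz": -0.16},
    {"hand": 85,"tx": 0,"ty": 0,"tz": 0,"wx": 0,"wy": 0,"wz": -0.16},
    {"hand": 85,"tx": 0,"ty": 0,"tz": 0,"wx": 0,"wy": 0,"wz": 0},
  ],
)

```text
clock: 4.82
eef_pos: [453.2, 330.1, 171.2]
tcp_rot: [-3.141, -0.0, 2.916]
contact_force: [0.6, 0.7, 0.5]
opening: 0.997
grasp_force: 0.0
```

Call:
arm_command(
  deltas=[
    {"hand": 85,"tx": 1,"ty": 0,"tz": 40,"wx": 0,"wy": 0,"wz": -0.03},
    {"hand": 85,"tx": 0,"ty": 0,"tz": 40,"wx": 0,"wy": 0,"wz": 0},
    {"hand": 85,"tx": 0,"ty": 0,"tz": 35,"wx": 0,"wy": 0,"wz": 0},
    {"hand": 85,"tx": 0,"ty": 0,"tz": 20,"wx": 0,"wy": 0,"wz": 0},
    {"hand": 60,"tx": 0,"ty": 0,"tz": 10,"wx": 0,"wy": 0,"wz": 0},
    {"hand": 40,"tx": 0,"ty": 0,"tz": 4,"wx": 0,"wy": 0,"wz": 0},
    {"hand": 40,"tx": 0,"ty": 0,"tz": 0,"wx": 0,"wy": 0,"wz": 0},
  ],
  squeeze=40,
)

```text
clock: 5.7
eef_pos: [452.5, 330.5, 22.7]
tcp_rot: [3.141, 0.0, 2.946]
contact_force: [0.6, 0.3, -0.0]
opening: 0.468
grasp_force: 0.0
```

```bash
python3 - <<'E'
from h import *
S=grab('side')
cv2.imwrite('pics/c3.png',cv2.resize(S['image'][200:370,180:400,::-1],None,fx=3,fy=3))
E
```

```text
(no output)
```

View pics/c3.png

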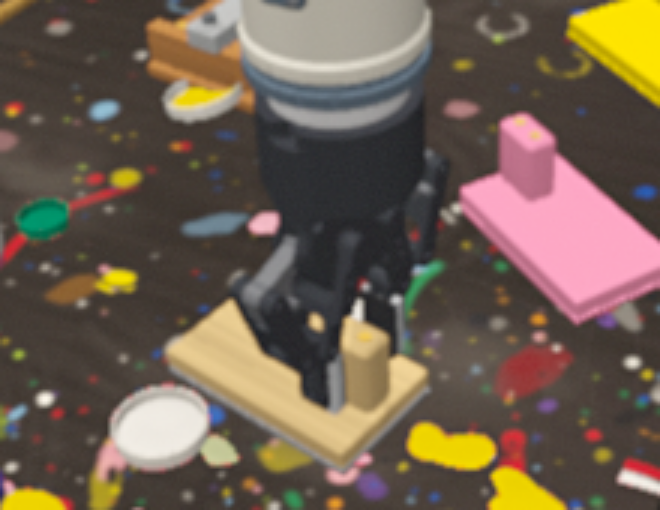

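The fingers straddle the rib, near finger at (320,370), rib at (365,365) in crop pixels. I'll check the alignment along the rib by projection.

```bash
python3 - <<'E'
from h import *
S=grab('side'); T=grab('top')
c,s=np.cos(-.196),np.sin(-.196)
e=np.array([452.5,330.5,0])
for n,dx,dy,z in(('tipN',0,22,26),('tipF',0,-22,26),('rib rear near top',-17,10,58),('rib rear far top',-17,-10,58),('rib front near top',17,10,58)):
    P=e+[c*dx-s*dy,s*dx+c*dy,z]
    print(n,((proj(S,P)-[180,200])*3).round(),proj(T,P).round(1))
E
```

```text
tipN [[325. 401.]] [[175.7 250. ]]
tipF [[380. 349.]] [[195.5 253.1]]
rib rear near top [[365. 352.]] [[174.6 257.6]]
rib rear far top [[390. 329.]] [[183.9 259.1]]
rib front near top [[310. 324.]] [[178.1 241.5]]
```

The prediction matches the picture (rib rear corner at (365,352)), so I'll close, then lift a little.

Call:
arm_command(
  deltas=[
    {"hand": 10,"tx": 0,"ty": 0,"tz": 0,"wx": 0,"wy": 0,"wz": 0},
    {"hand": 10,"tx": 0,"ty": 0,"tz": 0,"wx": 0,"wy": 0,"wz": 0},
    {"hand": 10,"tx": 0,"ty": 0,"tz": 0,"wx": 0,"wy": 0,"wz": 0},
    {"hand": 10,"tx": 0,"ty": 0,"tz": 0,"wx": 0,"wy": 0,"wz": 0},
    {"hand": 10,"tx": 0,"ty": 0,"tz": -10,"wx": 0,"wy": 0,"wz": 0},
    {"hand": 10,"tx": 0,"ty": 0,"tz": -20,"wx": 0,"wy": 0,"wz": 0},
    {"hand": 10,"tx": 0,"ty": 0,"tz": -30,"wx": 0,"wy": 0,"wz": 0},
    {"hand": 10,"tx": 0,"ty": 0,"tz": 0,"wx": 0,"wy": 0,"wz": 0},
  ],
  squeeze=60,
)

```text
clock: 6.85
eef_pos: [453.5, 331.2, 84.5]
tcp_rot: [3.139, 0.003, 2.947]
contact_force: [-0.5, -0.9, -1.6]
opening: 0.223
grasp_force: 59.0
```

Call:
arm_command(
  deltas=[
    {"hand": 10,"tx": 0,"ty": 0,"tz": -35,"wx": 0,"wy": 0,"wz": 0},
    {"hand": 10,"tx": -18.2,"ty": -39.8,"tz": 0,"wx": 0,"wy": 0,"wz": 0},
    {"hand": 10,"tx": -18.2,"ty": -39.8,"tz": 0,"wx": 0,"wy": 0,"wz": 0},
    {"hand": 10,"tx": -18.2,"ty": -39.8,"tz": 0,"wx": 0,"wy": 0,"wz": 0},
    {"hand": 10,"tx": -18.2,"ty": -39.8,"tz": 0,"wx": 0,"wy": 0,"wz": 0},
    {"hand": 10,"tx": -18.2,"ty": -39.8,"tz": 0,"wx": 0,"wy": 0,"wz": 0},
    {"hand": 10,"tx": -18.2,"ty": -39.8,"tz": 0,"wx": 0,"wy": 0,"wz": -0.03},
    {"hand": 10,"tx": 0,"ty": 0,"tz": 0,"wx": 0,"wy": 0,"wz": -0.03},
  ],
)

```text
clock: 7.85
eef_pos: [513.0, 72.4, 116.5]
tcp_rot: [-3.141, -0.001, 3.005]
contact_force: [0.9, 0.9, -2.0]
opening: 0.224
grasp_force: 59.2
```

Call:
arm_command(
  deltas=[
    {"hand": 10,"tx": 0,"ty": 0,"tz": 30,"wx": 0,"wy": 0,"wz": 0},
    {"hand": 10,"tx": 0,"ty": 0,"tz": 30,"wx": 0,"wy": 0,"wz": 0},
    {"hand": 10,"tx": 0,"ty": 0,"tz": 15,"wx": 0,"wy": 0,"wz": 0},
    {"hand": 10,"tx": 0,"ty": 0,"tz": 0,"wx": 0,"wy": 0,"wz": 0},
  ],
)

```text
clock: 8.35
eef_pos: [512.2, 75.2, 41.3]
tcp_rot: [-3.141, -0.002, 3.007]
contact_force: [0.9, 0.5, -0.9]
opening: 0.227
grasp_force: 59.3
```

```bash
python3 - <<'E'
from h import *
S=grab('side');T=grab('top')
im=np.zeros((600,700,3),np.uint8)
im[:300,:600]=cv2.resize(S['image'][150:250,200:400,::-1],None,fx=3,fy=3)
im[300:,:600]=cv2.resize(T['image'][120:220,220:420,::-1],None,fx=3,fy=3)
cv2.imwrite('pics/c4.png',im)
E
```

```text
(no output)
```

View pics/c4.png

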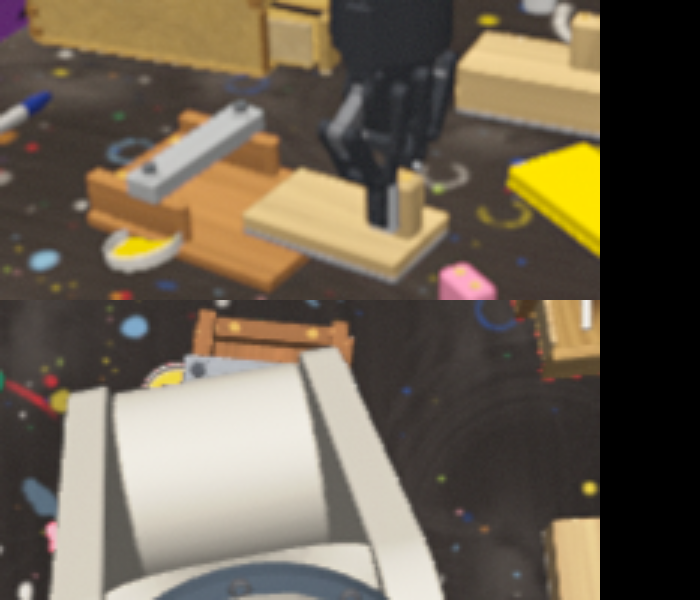

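The block is level above the bed's front, front edge at (245,215)–(295,170), and lined up between the cheeks. I'll lower it to about 3 mm over the bed and slide in.

Call:
arm_command(
  deltas=[
    {"hand": 10,"tx": 0,"ty": 0,"tz": 5.5,"wx": 0,"wy": 0,"wz": 0},
    {"hand": 10,"tx": -14,"ty": 0.2,"tz": 0,"wx": 0,"wy": 0,"wz": 0},
    {"hand": 10,"tx": -14,"ty": 0.2,"tz": 0,"wx": 0,"wy": 0,"wz": 0},
    {"hand": 10,"tx": -14,"ty": 0.2,"tz": 0,"wx": 0,"wy": 0,"wz": 0},
    {"hand": 10,"tx": -14,"ty": 0.2,"tz": 0,"wx": 0,"wy": 0,"wz": 0},
    {"hand": 10,"tx": -14,"ty": 0.2,"tz": 0,"wx": 0,"wy": 0,"wz": 0},
    {"hand": 10,"tx": -14,"ty": 0,"tz": 0,"wx": 0,"wy": 0,"wz": 0},
    {"hand": 10,"tx": 0,"ty": 0,"tz": 0,"wx": 0,"wy": 0,"wz": 0},
  ],
)

```text
clock: 9.45
eef_pos: [597.8, 64.5, 36.8]
tcp_rot: [3.141, 0.001, 3.007]
contact_force: [0.3, 0.2, -1.9]
opening: 0.224
grasp_force: 59.3
```

Call:
arm_command(
  deltas=[
    {"hand": 10,"tx": -5,"ty": 0,"tz": 1,"wx": 0,"wy": 0,"wz": 0},
    {"hand": 10,"tx": -3,"ty": 0,"tz": 1,"wx": 0,"wy": 0,"wz": 0},
    {"hand": 10,"tx": -2,"ty": 0,"tz": 0,"wx": 0,"wy": 0,"wz": 0},
    {"hand": 10,"tx": 0,"ty": 0,"tz": 0,"wx": 0,"wy": 0,"wz": 0},
  ],
)

```text
clock: 9.95
eef_pos: [606.5, 63.3, 34.8]
tcp_rot: [3.142, 0.0, 3.007]
contact_force: [-1.1, 0.4, -2.0]
opening: 0.23
grasp_force: 59.3
```

Call:
arm_command(
  deltas=[
    {"hand": 10,"tx": -2,"ty": 0,"tz": 0.5,"wx": 0,"wy": 0,"wz": 0},
    {"hand": 10,"tx": -2,"ty": 0,"tz": 0.5,"wx": 0,"wy": 0,"wz": 0},
    {"hand": 10,"tx": -1,"ty": 0,"tz": 0,"wx": 0,"wy": 0,"wz": 0},
    {"hand": 10,"tx": 0,"ty": 0,"tz": 0,"wx": 0,"wy": 0,"wz": 0},
  ],
)

```text
clock: 10.45
eef_pos: [611.5, 62.6, 33.8]
tcp_rot: [-3.142, -0.0, 3.007]
contact_force: [-0.3, -0.0, -0.9]
opening: 0.226
grasp_force: 59.3
```

Call:
arm_command(
  deltas=[
    {"hand": 10,"tx": -1,"ty": 0,"tz": 0,"wx": 0,"wy": 0,"wz": 0},
    {"hand": 10,"tx": -1,"ty": 0,"tz": 0,"wx": 0,"wy": 0,"wz": 0},
    {"hand": 10,"tx": 0,"ty": 0,"tz": 0,"wx": 0,"wy": 0,"wz": 0},
  ],
)

```text
clock: 10.82
eef_pos: [613.5, 62.3, 33.8]
tcp_rot: [3.142, 0.0, 3.007]
contact_force: [-0.3, 0.6, -1.9]
opening: 0.225
grasp_force: 59.3
```

No contact yet, so on in small steps.

Call:
arm_command(
  deltas=[
    {"hand": 10,"tx": -1,"ty": 0,"tz": 0.5,"wx": 0,"wy": 0,"wz": 0},
    {"hand": 10,"tx": -1,"ty": 0,"tz": 0,"wx": 0,"wy": 0,"wz": 0},
    {"hand": 10,"tx": 0,"ty": 0,"tz": 0,"wx": 0,"wy": 0,"wz": 0},
  ],
)

```text
clock: 11.2
eef_pos: [614.3, 62.2, 33.2]
tcp_rot: [-3.141, -0.002, 3.007]
contact_force: [-6.2, 1.0, 2.8]
opening: 0.227
grasp_force: 59.9
```

Call:
arm_command(
  deltas=[
    {"hand": 10,"tx": -1,"ty": 0,"tz": 0,"wx": 0,"wy": 0,"wz": 0},
    {"hand": 10,"tx": 0,"ty": 0,"tz": 0,"wx": 0,"wy": 0,"wz": 0},
  ],
)

```text
clock: 11.45
eef_pos: [614.3, 62.2, 33.2]
tcp_rot: [-3.141, -0.004, 3.007]
contact_force: [-9.1, 2.2, 6.5]
opening: 0.228
grasp_force: 60.4
```

Call:
arm_command(
  deltas=[
    {"hand": 10,"tx": 0,"ty": 0,"tz": 0.6,"wx": 0,"wy": 0,"wz": 0},
    {"hand": 10,"tx": -0.5,"ty": 0,"tz": 0,"wx": 0,"wy": 0,"wz": 0},
    {"hand": 10,"tx": 0,"ty": 0,"tz": 0,"wx": 0,"wy": 0,"wz": 0},
  ],
)

```text
clock: 11.82
eef_pos: [614.2, 62.2, 33.0]
tcp_rot: [-3.141, -0.005, 3.007]
contact_force: [-13.3, 3.2, 12.1]
opening: 0.225
grasp_force: 61.5
```

Call:
arm_command(
  deltas=[
    {"hand": 30,"tx": 0,"ty": 0,"tz": 0,"wx": 0,"wy": 0,"wz": 0},
    {"hand": 50,"tx": 0,"ty": 0,"tz": 0,"wx": 0,"wy": 0,"wz": 0},
    {"hand": 60,"tx": 0,"ty": 0,"tz": 0,"wx": 0,"wy": 0,"wz": 0},
    {"hand": 60,"tx": 0,"ty": 0,"tz": 0,"wx": 0,"wy": 0,"wz": 0},
    {"hand": 60,"tx": 0,"ty": 0,"tz": -20,"wx": 0,"wy": 0,"wz": 0},
    {"hand": 60,"tx": 0,"ty": 0,"tz": -40,"wx": 0,"wy": 0,"wz": 0},
    {"hand": 60,"tx": 0,"ty": 0,"tz": -50,"wx": 0,"wy": 0,"wz": 0},
    {"hand": 60,"tx": 0,"ty": 0,"tz": -50,"wx": 0,"wy": 0,"wz": 0},
  ],
)

```text
clock: 12.82
eef_pos: [616.9, 61.8, 195.7]
tcp_rot: [3.141, 0.001, 3.007]
contact_force: [0.5, -0.3, -0.3]
opening: 0.698
grasp_force: 0.0
```

Call:
arm_command(
  deltas=[
    {"hand": 60,"tx": 40,"ty": 0,"tz": -10,"wx": 0,"wy": 0,"wz": 0},
    {"hand": 60,"tx": 40,"ty": -30,"tz": -10,"wx": 0,"wy": 0,"wz": 0},
    {"hand": 60,"tx": 40,"ty": -40,"tz": 0,"wx": 0,"wy": 0,"wz": 0},
    {"hand": 60,"tx": 40,"ty": -40,"tz": 0,"wx": 0,"wy": 0,"wz": 0},
    {"hand": 60,"tx": 40,"ty": -40,"tz": 0,"wx": 0,"wy": 0,"wz": 0},
    {"hand": 60,"tx": 40,"ty": -40,"tz": 0,"wx": 0,"wy": 0,"wz": 0},
    {"hand": 60,"tx": 0,"ty": -40,"tz": 0,"wx": 0,"wy": 0,"wz": 0},
    {"hand": 60,"tx": 0,"ty": 0,"tz": 0,"wx": 0,"wy": 0,"wz": 0},
  ],
)

```text
clock: 13.82
eef_pos: [347.9, -135.8, 214.1]
tcp_rot: [-3.141, 0.003, 3.003]
contact_force: [-0.4, 0.7, 0.7]
opening: 0.706
grasp_force: 0.0
```

```bash
python3 - <<'E'
from h import *
S=grab('side');T=grab('top')
im=np.zeros((600,800,3),np.uint8)
im[:300,:480]=cv2.resize(S['image'][170:245,215:335,::-1],None,fx=4,fy=4)
im[100:600,480:]=cv2.resize(T['image'][110:210,275:339,::-1],None,fx=5,fy=5)
cv2.imwrite('pics/c5.png',im)
E
```

```text
(no output)
```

View pics/c5.png

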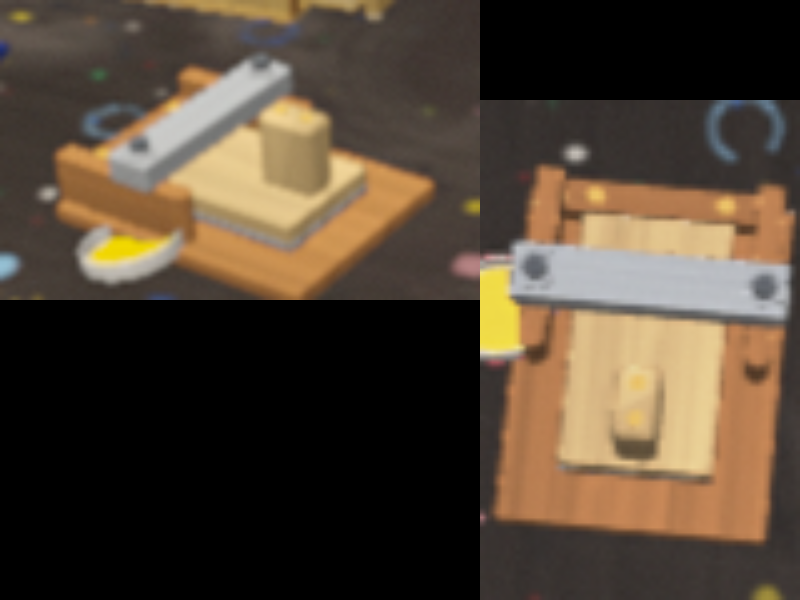

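The block lies flat under the bar. Its front edge meets the stop strip at about (580–735, 215), and its rear edge is about 25 mm inside the bed's front, as it should be when home. The gripper is clear.

```bash
python3 -c "
from rig import r
print(r.sign_off())"
```

```text
the job is handed in; nothing more can be done
None
```

The thin block is flat under the bar, pushed home against the stop (13 N contact felt) and released; the thick block was not touched, and the job was handed in at about 14 s on the robot's clock.

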